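# Start the scroll saw: gate, extractor, saw

### The arm

A 6-joint arm with a two-finger parallel gripper is mounted at the origin on the work surface. World frame = base frame: x ahead of the robot, y to its left, z up, the work surface at z = 0. Lengths are in m, angles in degrees, forces in N, time in s.
With the tool pointing down it reaches from about 0.325 to 0.875 m from the base axis. Payload 4.4 kg.
Tool frame: the origin (TCP) lies between the finger pads; the fingertips stand 14 mm ahead of it and the grasp point (between the pads) lies 5 mm behind it (ctrl.tip_reach is the distance from the TCP to the fingertips, in m); x points along the fingers, y is the direction in which the jaws open and shut, and the axes are right-handed (so a half turn about x gives the same grasp; the last joint's range is limited). The gripper opens to 85 mm and grips with 20 to 120 N. Pads are 22 mm wide; open, the fingers measure 114 mm over their backs; the gripper's body (76 mm by 85 mm) begins 54 mm behind the grasp point. The pads swing forward as they close: fully open they stand 13 mm farther back than shut.
Start: joints at [62.596, 11.837, 88.321, -0, 79.842, -8.623], TCP at [0.185, 0.544, 0.207] pointing down, gripper open.
Joint ranges: [-156.59, 156.59], [-49.26, 127.26], [12.9, 141.05], [-63.56, 243.56], [4.71, 150.69], [-161.64, 161.64]. Speed limits (degrees/s): [159.86, 159.86, 180, 180, 180, 180].

### API

Orientations are given as [roll, pitch, yaw] about the fixed x, y, z axes, in that order (R = Rz(yaw) Ry(pitch) Rx(roll)).
In Python, from workcell import ctrl gives the robot as it stands. The module is installed in compiled form; this text tells all that it offers.
- The arm moves only by the tool apply_moves, never from a script. Its argument "deltas" is a list of rows, each a list of 6 numbers: the shift along the world's x, y, z in mm, then the turn, a rotation vector about the world's x, y, z in degrees. A call has 1 to 10 rows; each row is the pose to reach, as a shift and turn from the pose commanded when the call began; what a row does not reach only later rows make up. A row lasts 1/12 s, in which the tool goes at most 41.7 mm and 7.16 degrees, less where a joint would pass 70% of its speed; a pose out of reach is approached as far as the arm can. A call with a gripper value outside its range is refused whole. "gripper" is the closure, from 0 (fully open) to 1 (shut), set as the call begins (left out, the last holds). The fingers move at their own pace and stop on an object; the grip force is fixed at half the most. Time passes only in rows, so rows that repeat a pose let the fingers close. It gives the time, the measured TCP pose, the force and the opening at its end, in the units of the state.
- ctrl.read_state(): the state, without advancing time (a new reading comes with each control period).
- ctrl.read_camera(name): name is "side" or "top" or "wrist"; returns a dict with "pixels" (420x560x3 uint8, blue, green, red), "K" (3x3 intrinsics, pixels), "distortion" ([k1, k2, p1, p2, k3] as OpenCV has them; the pictures are not rectified), "xyz" and "rotation" of the camera in the world; the wrist camera has in their place "mount" (4x4, takes a point from camera to tool coordinates, whose origin is the TCP and whose axes are the tool frame's). Camera axes: x right, y up, looking along -z (the intrinsics and any distortion apply to the point x, -y, -z); pixel columns grow to the right and rows downward; lengths in m; the calibration is good to about 2 mm. A picture is of the moment at which its call begins: read the wrist's pose just before it. There is no depth.
- ctrl.sign_off(): hands the job in, once; it reports no verdict.
The state is a dict: "time_s": time; "joint_positions": joint angles; "qd": joint speeds; "effort": joint torques, N m; "eef_pos": TCP position; "tool_rot": TCP orientation; "ft_force": force on the tool from outside, world axes, zero at the start; "wrist_torque": the same for the moment, N m; "grip_width": finger opening in m.
Only numpy, scipy, OpenCV 4.12 (cv2) and the standard library are available. Lean on these libraries where they do the work, as an engineer would, in place of code of your own. Each camera call takes 0.05 s, during which the arm holds its last target.

### The job

Start the scroll saw with its dust collection, in this order, using only the closed fingertips: push the orange blast-gate plate all the way in by its tab, press the raised, marked half of the blue rocker on the grey box right over to on, then press the green start button on the yellow box fully down and let it come back up. Do not press the red stop button, do not pick up or shove the boxes, and leave everything else on the bench where it is.

Things in the scene. Friction and masses are not known exactly. Their poses are not given: they have to be found in the camera images.
- gate_base: Aluminium frame of the blast gate, screwed to the bench: 100 x 90 mm, 24 mm high. Origin on the bench, 5 mm inside the middle of the frame's near edge; its +x axis points along the frame and is the way the plate slides in (frame spans x -5 to 95 mm, y -45 to 45 mm). When pushed in, the far end of the plate comes out of the frame's far side to x = 125 mm.
- gate (a joint): Travel of the orange gate plate along gate_base's +x, in m: 0 = drawn out (gate shut), 0.050 = pushed fully in against its stop (gate open, the hole in the plate over the black port). Starts between 0 and 0.012. About 3 N of friction; stays where it is left.
- gate_tab (a point): Middle of the outer (-x) face of the orange upright tab on the near end of the gate plate, the face to push on; it moves with the plate, 45 mm above the bench. The tab is 50 mm wide, 6 mm thick and stands from 17 to 57 mm above the bench; nothing of the gate lies on its outer side.
- extractor_box: Loose grey control box of the dust extractor, 110 (x) x 80 (y) x 48 mm high on rubber feet, about 0.9 kg. Origin at the middle of its underside, z up. One blue rocker in the middle of its top, between two low black rails (their inner faces 18 mm either side of the centre line, tops 58 mm above the bench).
- rocker (a joint): Blue rocker, 68 x 32 mm, tilting about the box's y axis, pivot 60 mm above the bench at the box's middle. 0 = off (the half towards the box's +x, with a small white bar mark, stands raised), 0.4 rad = on (that half fully down). About 3 N pressed 24 mm from the pivot moves it; stays where it is left.
- rocker_on (a point): Point on the upper face of the rocker's raised half, the marked half to press for on, 24 mm from the pivot; about 71 mm above the bench when off; it sinks about 9 mm as the rocker goes to on.
- saw_box: Loose yellow switch box of the scroll saw, 85 (x) x 145 (y) x 40 mm high on rubber feet, about 0.9 kg. Origin at the middle of its underside, z up. The green start button is 35 mm towards its +y, the red stop button 35 mm towards its -y.
- start_top (a point): Centre of the top face of the green start button (32 mm across) on the yellow box, 59 mm above the bench when up; it moves with the button.
- start (a joint): Green start button, in m: 0 = up, 0.007 = fully down; springs back up, fully down takes about 5 N.
- stop_top (a point): Centre of the top face of the red stop button (32 mm across) on the yellow box, 59 mm above the bench when up.
- stop (a joint): Red stop button, in m: 0 = up, 0.007 = fully down. Not to be pressed.
- clamp: Black spring clamp with orange tips, 150 x 45 x 20 mm, lying; bystander, loose, origin on the underside.
- tape: Yellow and black tape measure, 66 x 40 x 34 mm; bystander, loose, origin on the underside.
- blank: Plywood blank, 90 x 60 x 12 mm; bystander, loose, origin on the underside.
- glue: White glue bottle with red cap, 52 mm across, 150 mm high; bystander, loose, origin on the underside.
- jar: Amber jar with a steel lid, 68 mm across, 90 mm high; bystander, loose, origin on the underside.
- screwdriver: Screwdriver, lying; bystander, loose.
- mug: Blue mug, 80 mm across, 90 mm high; bystander, loose, origin on the underside.
- sanding_block: Cork sanding block, 100 x 60 x 35 mm; bystander, loose, origin on the underside.
Things that resemble listed ones, but are neither listed nor needed, are in the scene too. Of the things that look like the saw_box, the largest one is meant.

How it is judged (in metres and radians):
On the way, in this order (a step that is already met when the one before it is completed fails the run):
1. the gate plate is pushed fully in, the rocker still off (value of joint gate above 0.046 m and value of joint rocker below 0.15 rad), for 0.1 s.
2. the rocker is over to on, the gate still open (value of joint gate above 0.046 m and value of joint rocker above 0.3 rad), for 0.1 s.
3. the green start button is pressed down by the fingers, gate open and rocker on (all of step 2 and value of joint start above 0.005 m and contact force between the fingers and start above 0.5 N), for 0.05 s.
At the end, for the whole second after the job is handed in: Gate plate within 4 mm of its inner stop, rocker past 0.3 rad (of 0.4), green button up again after its press, red button up, both boxes upright within 0.1 rad and at rest (all of step 2 and value of joint each of start, stop below 0.002 m and angle between each of extractor_box, saw_box's own z axis and vertical below 0.1 rad and linear speed of each of extractor_box, saw_box below 0.02 m/s); the robot touches nothing.
It fails at once if the rocker is switched on before the gate is open (value of joint rocker above 0.2 rad and value of joint gate below 0.043 m).
It fails at once if the green button is pressed before gate and rocker are set (value of joint start above 0.004 m and (value of joint gate below 0.043 m or value of joint rocker below 0.25 rad)).
It fails at once if the red stop button is pressed (over 3 mm) (value of joint stop above 0.003 m).
It fails at once if a control box is lifted more than 15 mm, tipped more than 0.2 rad or shoved more than 30 mm (height (world z) of any of extractor_box, saw_box above 0.015 m or angle between any of extractor_box, saw_box's own z axis and vertical above 0.2 rad or distance of any of extractor_box, saw_box from where it was at the start of the episode above 0.03 m).
It fails at once if a bystander is moved more than 30 mm (distance of any of clamp, tape, blank, glue, jar, screwdriver, mug, sanding_block from where it was at the start of the episode above 0.03 m).
It also fails if it takes over 45 s, if anything falls off the work surface, if the arm or the gripper's body presses on something with over 40 N, if the wrist force passes 120 N, or if a joint passes its speed limit or range.

## Working session

There is one attempt and no reset: what is moved stays moved. The work goes in short steps, Python scripts to look and compute and a tool call to move; the robot and the scene stay as the last step left them, time stands still between calls to the robot, and variables do not carry over. Pictures are saved under pics/ and viewed, and the job is handed in when it is done.

Besides the shell and the picture viewer there is one more tool, called after "Call:" as a command line: name --pt "numbers of a row" for each row, then --argument value for the rest. apply_moves: Moves the arm, as the interface text tells. Its arguments: {"type":"object","properties":{"deltas":{"type":"array"},"gripper":{"type":"number"}},"required":["deltas"]}

```bash
mkdir -p pics; python3 - <<'E'
from workcell import ctrl
import cv2,pickle
s=ctrl.read_state();print(s)
d={}
for n in("top","side","wrist"):
    c=ctrl.read_camera(n);d[n]=c;cv2.imwrite(f"pics/{n}0.png",c["pixels"])
    print(n,{k:v for k,v in c.items() if k!="pixels"})
pickle.dump((s,d),open("c0.pkl","wb"))
E
```

```text
{'time_s': 0.0, 'joint_positions': array([ 6.25953516e+01,  1.18869326e+01,  8.84038846e+01, -2.95400012e-03,
        7.98418497e+01, -8.62329113e+00]), 'qd': array([-0.01798985,  0.05877751, -0.06375421, -0.17016799, -0.03430058,
       -0.03430142]), 'effort': array([ 9.31004615e-04, -3.83014870e+01, -2.91599625e+01, -1.42260556e-04,
        1.03647498e-02, -2.29664334e-05]), 'eef_pos': array([0.18477924, 0.54364769, 0.2062068 ]), 'tool_rot': array([ -97.36824891,   89.86730122, -116.14908178]), 'ft_force': array([0.6785828 , 1.14125128, 0.94807451]), 'wrist_torque': array([ 0.06751448, -0.06707399,  0.0277653 ]), 'grip_width': 0.08576409797321283}
top {'K': array([[417.9004741 ,   0.        , 281.77837107],
       [  0.        , 417.9004741 , 211.69341971],
       [  0.        ,   0.        ,   1.        ]]), 'distortion': array([-0.10314951,  0.        ,  0.        ,  0.        ,  0.        ]), 'xyz': array([0.4136577 , 0.02910271, 1.25662276]), 'rotation': array([  8.10843129,  -1.25512488, -88.53792392])}
side {'K': array([[513.6412742 ,   0.        , 271.5928743 ],
       [  0
[... 204 characters left out ...]
5, 1.13208778, 1.19795364]), 'rotation': array([  45.03353826,    0.57116796, -175.17125873])}
wrist {'K': array([[377.29215472,   0.        , 280.5498698 ],
       [  0.        , 377.29215472, 219.71702614],
       [  0.        ,   0.        ,   1.        ]]), 'distortion': array([-0.03405342,  0.        ,  0.        ,  0.        ,  0.        ]), 'mount': array([[-5.63450849e-04,  2.94736932e-01, -9.55578267e-01,
        -1.67119107e-01],
       [ 9.99999365e-01,  1.09831134e-03, -2.50882199e-04,
         4.94910332e-04],
       [ 9.75578197e-04, -9.55577801e-01, -2.94737364e-01,
        -7.50932086e-02],
       [ 0.00000000e+00,  0.00000000e+00,  0.00000000e+00,
         1.00000000e+00]])}
```

View pics/top0.png

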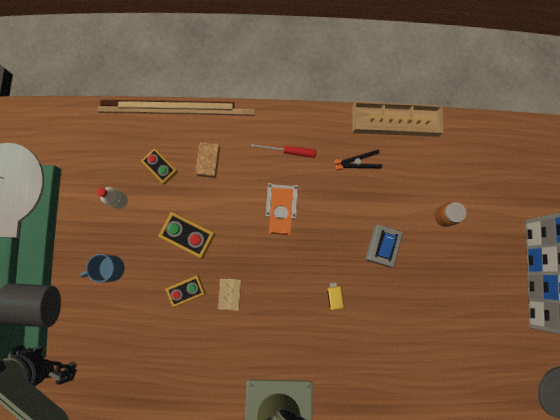

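View pics/side0.png

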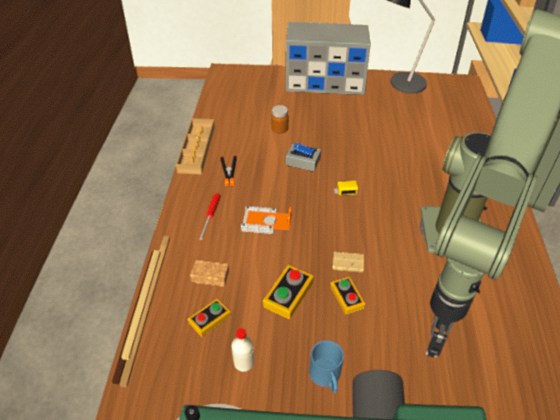

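View pics/wrist0.png

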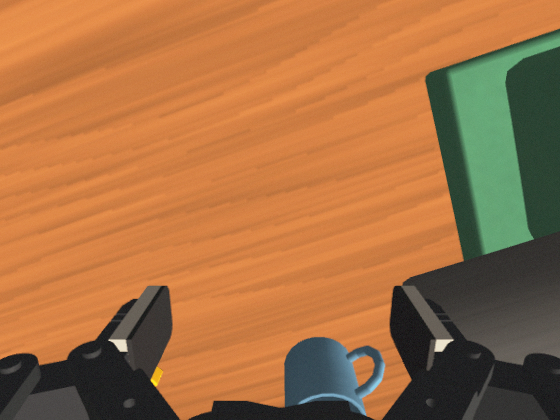

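```bash
cat > h.py <<'E'
import numpy as np,cv2,pickle
from scipy.spatial.transform import Rotation as R
def cam(c,tool=None):
    if "mount" in c:
        T=np.eye(4);T[:3,:3]=R.from_euler("xyz",tool["tool_rot"],degrees=True).as_matrix();T[:3,3]=tool["eef_pos"];T=T@c["mount"];return T[:3,:3],T[:3,3]
    return R.from_euler("xyz",c["rotation"],degrees=True).as_matrix(),np.array(c["xyz"])
F=np.diag([1.,-1,-1])
def proj(c,P,tool=None):
    r,t=cam(c,tool);p=(np.atleast_2d(P)-t)@r@F
    return cv2.projectPoints(p.reshape(-1,1,3),np.zeros(3),np.zeros(3),c["K"],c["distortion"])[0][:,0]
def unproj(c,uv,z,tool=None):
    r,t=cam(c,tool);u=cv2.undistortPoints(np.array(uv,float).reshape(-1,1,2),c["K"],c["distortion"])[:,0]
    d=np.c_[u,np.ones(len(u))]@F@r.T
    return t+d*((z-t[2])/d[:,2])[:,None]
E
python3 - <<'E'
from h import *
s,d=pickle.load(open("c0.pkl","rb"))
im=d["top"]["pixels"]
def crop(n,x,y,w,h):
    cv2.imwrite(f"pics/{n}.png",cv2.resize(im[y:y+h,x:x+w],None,fx=8,fy=8,interpolation=cv2.INTER_CUBIC))
crop("tgate",240,175,80,70);crop("trock",350,215,70,60);crop("tsaw",150,205,75,65)
E
```

```text
(no output)
```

View pics/tgate.png

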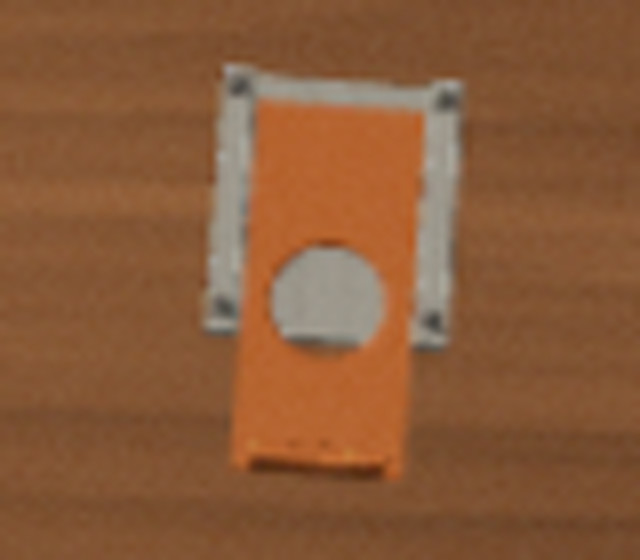

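View pics/trock.png

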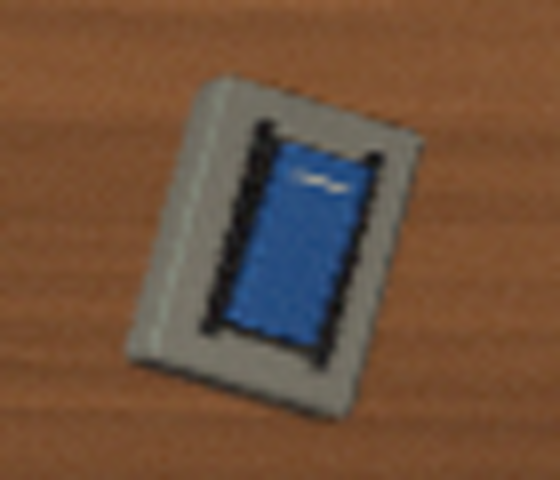

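View pics/tsaw.png

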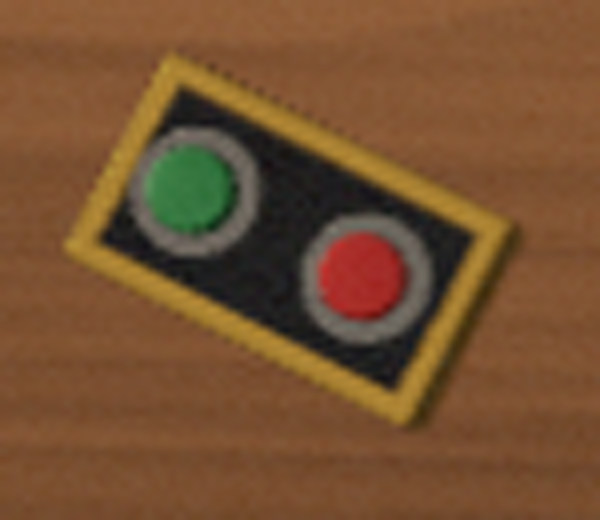

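```bash
python3 - <<'E'
from h import *
np.set_printoptions(precision=4,suppress=True)
s,d=pickle.load(open("c0.pkl","rb"));c=d["top"]
def f(pts,x,y,z):
    uv=[((U+.5)/8-.5+x,(V+.5)/8-.5+y) for U,V in pts];return unproj(c,uv,z)[:,:2]
g=f([(205,330),(447,347),(462,85),(225,65)],240,175,.024);print("gate nearL,nearR,farR,farL",g,[np.linalg.norm(g[i]-g[(i+1)%4]) for i in range(4)])
a=g[2:].mean(0)-g[:2].mean(0);y=np.degrees(np.arctan2(a[1],a[0]));print("yaw",y)
ax=a/np.linalg.norm(a);o=g.mean(0)-.045*ax;print("origin",o)
t=f([(243,450),(396,460)],240,175,.057);print("tab top inner?",t,(t-o)@ax,np.linalg.norm(t[0]-t[1]))
t=f([(235,468),(400,478)],240,175,.057);print("tab top outer?",t,(t-o)@ax,np.linalg.norm(t[0]-t[1]))
t=f([(328,298)],240,175,.02);print("hole",(t-o)@ax)
r=f([(225,75),(423,137),(345,418),(140,357)],350,215,.048);print("ext box",r,r.mean(0),[np.linalg.norm(r[i]-r[(i+1)%4]) for i in range(4)])
b=f([(278,143),(370,162),(316,346),(226,320)],350,215,.06);print("rocker",b,b.mean(0));v=b[:2].mean(0)-b[2:].mean(0);print(np.degrees(np.arctan2(v[1],v[0])))
m=f([(322,181)],350,215,.072);print("mark",m)
w=f([(175,52),(518,225),(410,422),(68,245)],150,205,.040);print("saw",w,w.mean(0),[np.linalg.norm(w[i]-w[(i+1)%4]) for i in range(4)])
print("btn",f([(188,188),(361,276)],150,205,.059))
E
```

```text
gate nearL,nearR,farR,farL [[ 0.5762  0.0556]
 [ 0.5723 -0.0345]
 [ 0.6719 -0.0381]
 [ 0.6769  0.0512]] [np.float64(0.09022026031779162), np.float64(0.09960635246684353), np.float64(0.08950231598841206), np.float64(0.10080595141549727)]
yaw -2.274899759979134
origin [0.5794 0.0103]
tab top inner? [[ 0.5286  0.0399]
 [ 0.5265 -0.0153]] [-0.0518 -0.0517] 0.05522654443907614
tab top outer? [[ 0.5221  0.0426]
 [ 0.5201 -0.0169]] [-0.0585 -0.0581] 0.05949806710680954
hole [0.0107]
ext box [[ 0.5582 -0.2759]
 [ 0.5372 -0.3501]
 [ 0.4337 -0.3199]
 [ 0.4543 -0.2442]] [ 0.4959 -0.2975] [np.float64(0.0770431688675383), np.float64(0.10775993656608246), np.float64(0.0784826078112005), np.float64(0.1086576449261269)]
rocker [[ 0.5324 -0.2924]
 [ 0.5263 -0.3264]
 [ 0.4592 -0.3059]
 [ 0.4679 -0.2729]] [ 0.4965 -0.2994]
-16.861664637704788
mark [[ 0.5179 -0.3052]]
saw [[0.5802 0.332 ]
 [0.5201 0.2022]
 [0.4474 0.2381]
 [0.5079 0.3671]] [0.5139 0.2849] [np.float64(0.1430202700371325), np.float64(0.08114181507481268), np.float64(0.14245365555270623), np.float64(0.08045594487726607)]
btn [[0.5283 0.3195]
 [0.4985 0.2551]]
```

```bash
python3 - <<'E'
from h import *
s,d=pickle.load(open("c0.pkl","rb"))
print(R.from_euler("xyz",s["tool_rot"],degrees=True).as_matrix().round(3))
E
```

```text
[[-0.001  0.322  0.947]
 [-0.002  0.947 -0.322]
 [-1.    -0.002 -0.   ]]
```

Call:
apply_moves --pt "19 -35 0 0 0 0" --pt "38 -70 0 0 0 0" --pt "57 -105 0 0 0 0" --pt "76 -140 0 0 0 0" --pt "95 -175 0 0 0 0" --pt "114 -210 0 0 0 0" --pt "133 -245 0 0 0 0" --pt "152 -280 0 0 0 0" --pt "171 -315 0 0 0 0" --pt "190 -350 0 0 0 0" --gripper 1

```text
time_s: 0.98
eef_pos: [0.3754, 0.1926, 0.2073]
tool_rot: [50.8, 90.0, 32.0]
ft_force: [0.5, -0.4, -0.0]
grip_width: -0.0002
```

Call:
apply_moves --pt "17 -30 -14 0 0 2.75" --pt "33 -60 -29 0 0 5.5" --pt "50 -90 -43 0 0 8.25" --pt "67 -120 -58 0 0 11" --pt "83 -150 -72 0 0 13.75" --pt "95 -180 -87 0 0 16.5" --pt "95 -180 -87 0 0 16.5"

```text
time_s: 1.57
eef_pos: [0.47, 0.0098, 0.1176]
tool_rot: [-152.5, 89.8, -155.0]
ft_force: [-0.4, -0.0, -0.2]
grip_width: -0.0002
```

```bash
python3 - <<'E'
from h import *
from workcell import ctrl
s=ctrl.read_state();print(s["eef_pos"],s["ft_force"])
c=ctrl.read_camera("wrist");cv2.imwrite("pics/w1.png",c["pixels"])
pickle.dump((s,c),open("w1.pkl","wb"))
E
```

```text
[0.47003405 0.00982634 0.11763722] [-0.35069255 -0.02731936 -0.18896882]
```

View pics/w1.png

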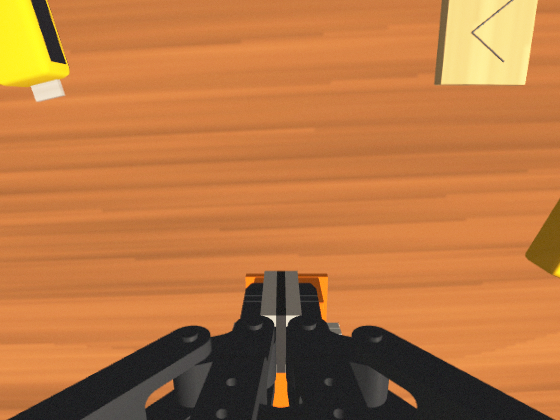

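```bash
python3 - <<'E'
from h import *
s,c=pickle.load(open("w1.pkl","rb"))
print(unproj(c,[(246,274),(327,274)],.057,s))
E
```

```text
[[ 0.50165556 -0.01408232  0.057     ]
 [ 0.50401797  0.03944524  0.057     ]]
```

Call:
apply_moves --pt "5 3 -30 0 0 0" --pt "10 3 -60 0 0 0" --pt "15 3 -71 0 0 0" --pt "20 3 -71 0 0 0" --pt "20 3 -71 0 0 0"

```text
time_s: 2.03
eef_pos: [0.4906, 0.0183, 0.0495]
tool_rot: [100.5, 90.0, 98.3]
ft_force: [0.6, -0.5, 0.9]
grip_width: -0.0003
```

```bash
python3 - <<'E'
from h import *
from workcell import ctrl
for i in range(2):
    s=ctrl.read_state();print(s["time_s"],s["eef_pos"],s["ft_force"],s["tool_rot"])
    c=ctrl.read_camera("wrist")
c2=ctrl.read_camera("side");c3=ctrl.read_camera("top")
s=ctrl.read_state();print(s["time_s"],s["eef_pos"],s["ft_force"],s["tool_rot"],s["qd"])
pickle.dump((s,c,c2,c3),open("w2.pkl","wb"))
a=cv2.resize(c["pixels"],(560,420));cv2.imwrite("pics/w2.png",a)
b=cv2.resize(c2["pixels"][170:270,200:330],None,fx=3,fy=3)
e=cv2.resize(c3["pixels"][165:265,220:350],None,fx=3,fy=3)
cv2.imwrite("pics/ts2.png",np.hstack([b,e]))
E
```

```text
2.0333 [0.49058643 0.01825446 0.04952879] [ 0.58503681 -0.49386138  0.89191827] [100.4920481   89.98264267  98.25716644]
2.0833 [0.49121013 0.01802439 0.05044073] [-0.10544157  0.11185373  1.38397275] [-0.23643906 89.89758924 -2.46592047]
2.2333 [0.49130791 0.01760514 0.05101176] [-0.19860148  0.66735474  0.21119764] [-4.96094285 89.82651416 -7.21259131] [-0.31043662 -0.11519619  0.3873664  -0.00086749 -0.11754561 -0.1062878 ]
```

View pics/ts2.png

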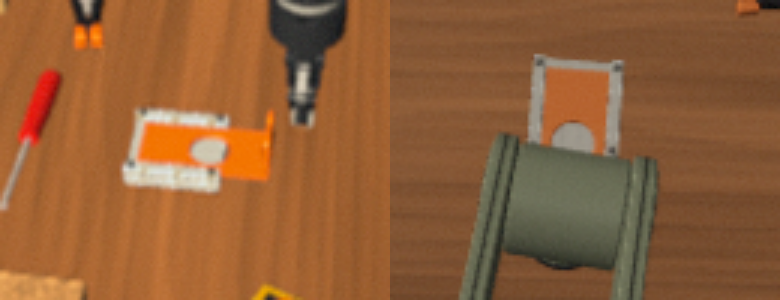

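View pics/w2.png

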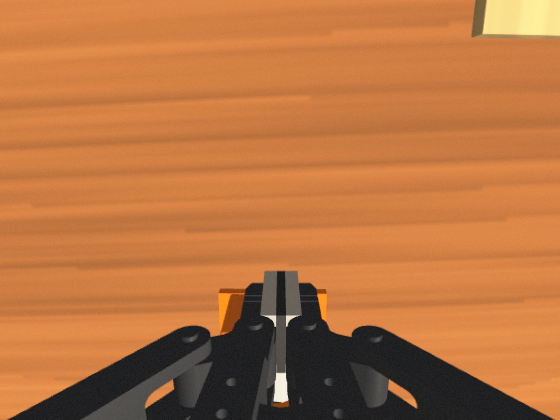

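Call:
apply_moves --pt "5 -3 -4 0 0 0" --pt "11 -4 -4 0 0 0" --pt "17 -4.2 -4 0 0 0" --pt "23 -4.5 -4 0 0 0" --pt "29 -4.7 -4 0 0 0" --pt "35 -5 -4 0 0 0" --pt "41 -5.2 -4 0 0 0" --pt "47 -5.5 -4 0 0 0" --pt "53 -5.7 -4 0 0 0" --pt "53 -5.7 -4 0 0 0"

```text
time_s: 3.07
eef_pos: [0.5447, 0.0115, 0.0456]
tool_rot: [-5.4, 89.9, -7.6]
ft_force: [0.5, 0.4, -0.3]
grip_width: 0.0001
```

```bash
cat > look.py <<'E'
from h import *
from workcell import ctrl
import sys
n=sys.argv[1]; x,y,w,h=map(int,sys.argv[2:6])
s=ctrl.read_state();print(s["time_s"],s["eef_pos"],s["ft_force"])
c2=ctrl.read_camera("side")
b=cv2.resize(c2["pixels"][y:y+h,x:x+w],None,fx=5,fy=5,interpolation=cv2.INTER_CUBIC)
cv2.imwrite(f"pics/{n}.png",b)
pickle.dump((s,c2),open(n+".pkl","wb"))
E
python3 look.py s3 220 190 100 60
```

```text
3.0667 [0.54471736 0.01151724 0.04560662] [ 0.50021324  0.40255794 -0.31450607]
```

View pics/s3.png

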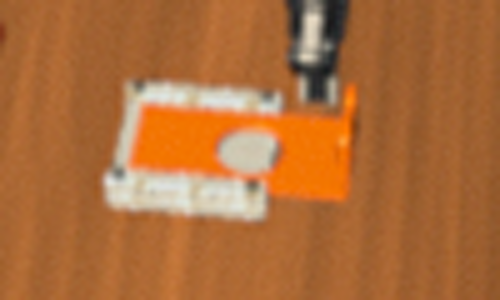

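```bash
python3 - <<'E'
from h import *
from workcell import ctrl
s,c=pickle.load(open("s3.pkl","rb"))
P=np.array([[.5447,.0115,.0316],[.5447,.0115,.0456],[.5734,.0556,.024],[.5723,-.0345,.024],[.6719,-.0381,.024],[.6769,.0512,.024],[.523,.0375,.057],[.523,-.0125,.057]])
p=proj(c,P);print(((p-[220,190])*5).round())
s=ctrl.read_state();print(s["joint_positions"],s["eef_pos"])
w=ctrl.read_camera("wrist");cv2.imwrite("pics/w3.png",w["pixels"])
E
```

```text
[[318. 137.]
 [318. 121.]
 [267. 194.]
 [280.  91.]
 [127.  79.]
 [102. 179.]
 [350. 140.]
 [355.  83.]]
[-7.89537721e+00  1.90067057e+01  1.00441261e+02 -1.63810029e-03
  6.05303350e+01 -9.56165492e+01] [0.5438511  0.01159555 0.0454313 ]
```

View pics/w3.png

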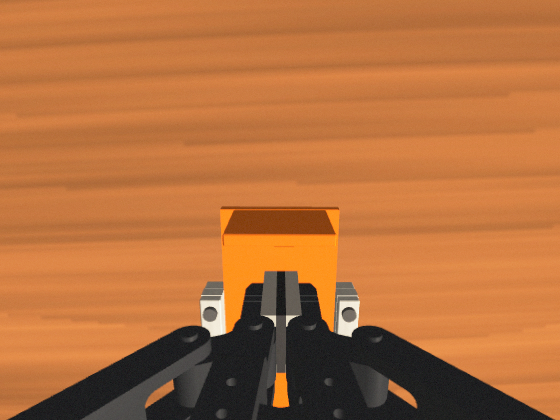

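```bash
python3 - <<'E'
from h import *
from workcell import ctrl
print(ctrl.tip_reach, ctrl.read_state()["eef_pos"],ctrl.read_state()["tool_rot"])
s,c=pickle.load(open("s3.pkl","rb"))
y=.0115
for e in(.014,0,-.01,-.02,-.03):
  print(e,((proj(c,[[.5447,y,.0456-e],[.5447-.011,y+.008,.0456-e],[.5447+.011,y+.008,.0456-e]])-[220,190])*5).round().tolist())
cv2.imwrite("pics/s3b.png",cv2.resize(c["pixels"][150:250,240:330],None,fx=6,fy=6,interpolation=cv2.INTER_CUBIC))
E
```

```text
0.014 [0.54323952 0.01170837 0.04528016] [175.09380206  89.98128624 172.81667447]
0.014 [[318.0, 137.0], [335.0, 147.0], [300.0, 145.0]]
0 [[318.0, 121.0], [335.0, 131.0], [300.0, 129.0]]
-0.01 [[318.0, 110.0], [335.0, 120.0], [300.0, 118.0]]
-0.02 [[318.0, 99.0], [335.0, 109.0], [300.0, 107.0]]
-0.03 [[318.0, 87.0], [335.0, 97.0], [300.0, 96.0]]
```

View pics/s3b.png

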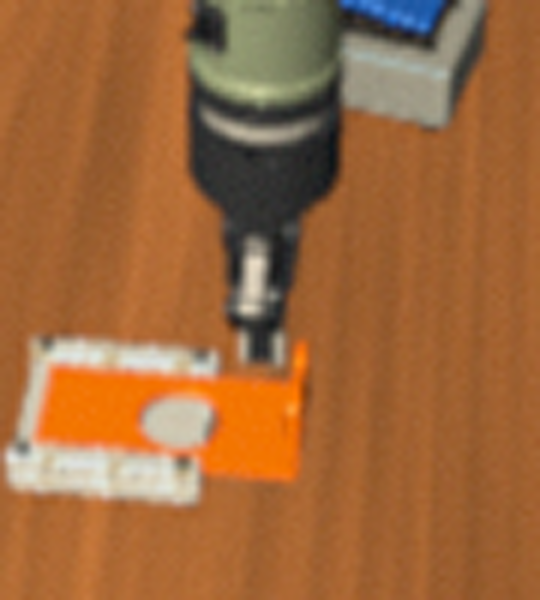

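```bash
python3 - <<'E'
from h import *
from workcell import ctrl
s0,d=pickle.load(open("c0.pkl","rb"));c=d["top"]
uv=[((U+.5)/8-.5+240,(V+.5)/8-.5+175) for U,V in [(222,307),(432,322)]]
S=unproj(c,uv,.024);print(S)
s=ctrl.read_state();w=ctrl.read_camera("wrist")
for dz in(0,.015,.03,.045):
    t=dict(s);t["eef_pos"]=s["eef_pos"]+[0,0,dz];print(dz,proj(w,S,t).round(1).tolist(), proj(w,[s["eef_pos"]+[a,0,-e+dz] for e in(.014,-.006,-.026) for a in(-.011,0)],t).round().tolist())
E
```

```text
[[ 0.5849719   0.04954787  0.024     ]
 [ 0.58156791 -0.02875158  0.024     ]]
0 [[349.1, 315.4], [211.3, 315.1]] [[279.0, 235.0], [280.0, 255.0], [278.0, 249.0], [279.0, 271.0], [278.0, 268.0], [279.0, 292.0]]
0.015 [[344.8, 302.2], [215.6, 301.9]] [[279.0, 235.0], [280.0, 255.0], [278.0, 249.0], [279.0, 271.0], [278.0, 268.0], [279.0, 292.0]]
0.03 [[341.1, 290.5], [219.4, 290.2]] [[279.0, 235.0], [280.0, 255.0], [278.0, 249.0], [279.0, 271.0], [278.0, 268.0], [279.0, 292.0]]
0.045 [[337.7, 280.1], [222.8, 279.8]] [[279.0, 235.0], [280.0, 255.0], [278.0, 249.0], [279.0, 271.0], [278.0, 268.0], [279.0, 292.0]]
```

Call:
apply_moves --pt "0 0 15 0 0 0" --pt "-25 1 20 0 0 0" --pt "-55 2 20 0 0 0" --pt "-67 2.5 20 0 0 0" --pt "-67 2.5 0 0 0 0" --pt "-67 2.5 -10 0 0 0" --pt "-67 2.5 -18 0 0 0" --pt "-67 2.5 -18 0 0 0"

```text
time_s: 3.88
eef_pos: [0.4745, 0.0144, 0.0255]
tool_rot: [173.9, 89.8, 171.6]
ft_force: [-0.5, -0.3, -0.5]
grip_width: 0.0
```

```bash
python3 look.py s4 230 150 100 100; python3 - <<'E'
from h import *
s,c=pickle.load(open("s4.pkl","rb"));p=s["eef_pos"]
for e in(.014,0,-.01,-.02,-.03): print(e,((proj(c,[p-[0.011,-.008,e],p-[-.011,-.008,e]])-[230,150])*5).round().tolist())
E
```

```text
3.8833 [0.47446027 0.01440319 0.02554409] [-0.45618709 -0.29469671 -0.4628973 ]
0.014 [[395.0, 378.0], [360.0, 376.0]]
0 [[396.0, 363.0], [361.0, 361.0]]
-0.01 [[397.0, 352.0], [361.0, 350.0]]
-0.02 [[397.0, 341.0], [362.0, 339.0]]
-0.03 [[398.0, 330.0], [362.0, 328.0]]
```

View pics/s4.png

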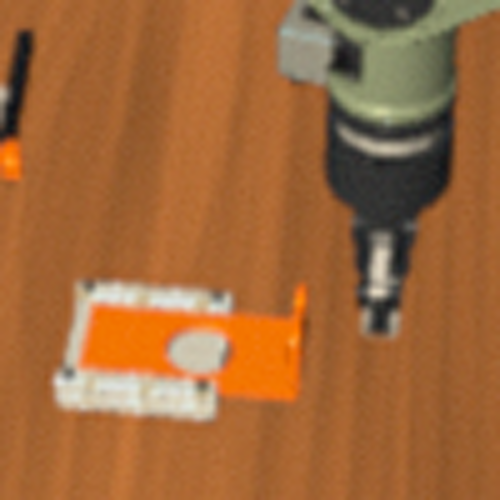

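Call:
apply_moves --pt "0 0 -10 0 0 0" --pt "8 0 -17 0 0 0" --pt "16 -0.2 -17 0 0 0" --pt "24 -0.5 -17 0 0 0" --pt "32 -0.8 -17 0 0 0" --pt "40 -1.2 -17 0 0 0" --pt "48 -1.5 -17 0 0 0" --pt "56 -1.8 -17 0 0 0" --pt "64 -2.2 -17 0 0 0"

```text
time_s: 4.68
eef_pos: [0.5404, 0.0119, 0.0104]
tool_rot: [-175.9, 89.9, -178.2]
ft_force: [-4.1, -0.2, 3.0]
grip_width: -0.0
```

```bash
python3 look.py s5 230 150 100 100
```

```text
4.6833 [0.54041275 0.01194369 0.01044933] [-4.06993315 -0.17743422  2.97674424]
```

View pics/s5.png

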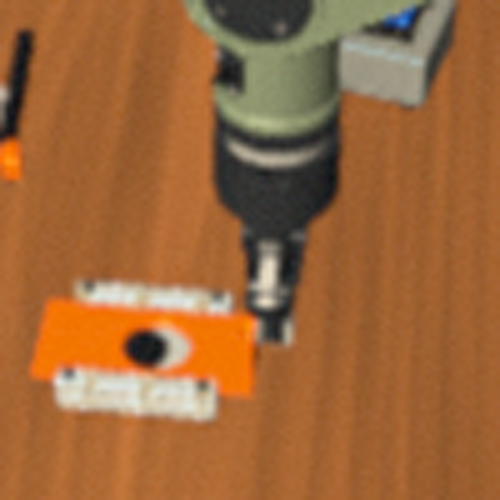

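Call:
apply_moves --pt "5 -0.2 0 0 0 0" --pt "10 -0.4 0 0 0 0" --pt "13 -0.5 0 0 0 0" --pt "16 -0.6 0 0 0 0" --pt "16 -0.6 0 0 0 0"

```text
time_s: 5.15
eef_pos: [0.5525, 0.0116, 0.0097]
tool_rot: [-179.6, 89.5, 178.1]
ft_force: [-10.8, -1.2, 7.2]
grip_width: -0.0001
```

```bash
python3 look.py s6 230 150 100 100
```

```text
5.15 [0.55247433 0.01157618 0.00968754] [-10.77311301  -1.2034759    7.17291315]
```

View pics/s6.png

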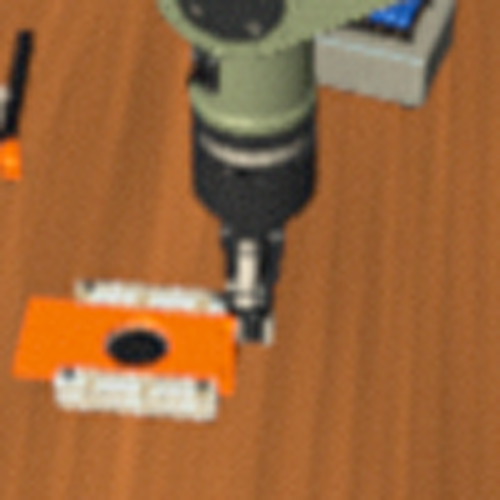

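Call:
apply_moves --pt "2 0 0 0 0 0" --pt "4 0 0 0 0 0" --pt "4 0 0 0 0 0"

```text
time_s: 5.45
eef_pos: [0.5522, 0.0118, 0.0091]
tool_rot: [-179.5, 89.0, 178.3]
ft_force: [-20.3, -1.3, 14.2]
grip_width: -0.0001
```

Call:
apply_moves --pt "-12 0 0 0 0 0" --pt "-30 0 0 0 0 0" --pt "-50 0 5 0 0 0" --pt "-50 0 45 0 0 0" --pt "-50 0 85 0 0 0" --pt "-50 0 100 0 0 0" --pt "-50 0 100 0 0 0" --pt "-50 0 100 0 0 0"

```text
time_s: 6.12
eef_pos: [0.5123, 0.0112, 0.1121]
tool_rot: [-3.7, 89.7, -6.0]
ft_force: [-0.4, 0.3, -1.0]
grip_width: 0.0002
```

```bash
python3 look.py s7 230 150 100 100;python3 - <<'E'
from h import *
from workcell import ctrl
# gate travel: far end of plate at x=125 when in
s,c=pickle.load(open("s7.pkl","rb"))
o=np.array([.5794,.0103]);ax=np.array([.99921,-.0397]);n=np.array([.0397,.99921])
print(((proj(c,[[*(o+ax*x+n*y),.022] for x in(.125,.115) for y in(-.03,.03)])-[230,150])*5).round())
E
```

```text
6.1167 [0.5123365  0.01119575 0.11213797] [-0.43405844  0.25299846 -0.97366771]
[[ 27. 294.]
 [ 11. 361.]
 [ 43. 295.]
 [ 26. 362.]]
```

View pics/s7.png

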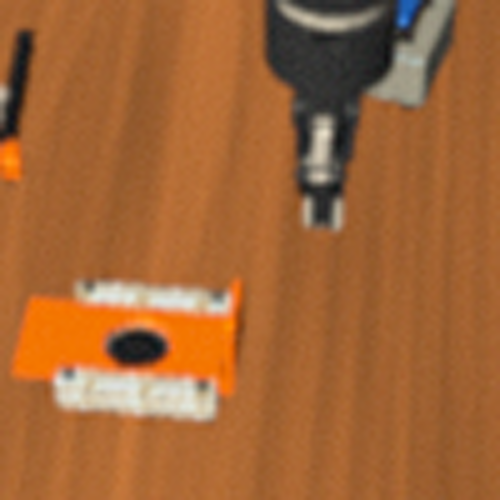

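Call:
apply_moves --pt "1 -35 10 0 0 -1.5" --pt "2 -70 10 0 0 -3" --pt "3 -105 10 0 0 -4.5" --pt "4 -140 10 0 0 -6" --pt "5 -175 10 0 0 -7.5" --pt "6 -210 10 0 0 -9" --pt "7 -245 10 0 0 -10.5" --pt "8 -280 0 0 0 -12.5" --pt "9 -316 -15 0 0 -14" --pt "9 -316 -15 0 0 -14"

```text
time_s: 7.0
eef_pos: [0.5163, -0.3094, 0.09]
tool_rot: [-175.9, 89.7, 167.5]
ft_force: [-0.1, 0.6, -0.0]
grip_width: 0.0001
```

Call:
apply_moves --pt "0 0 0 0 0 0" --pt "0 0 0 0 0 0"

```text
time_s: 7.17
eef_pos: [0.5179, -0.3035, 0.093]
tool_rot: [150.2, 89.7, 133.9]
ft_force: [-0.8, 0.6, -0.2]
grip_width: 0.0001
```

```bash
cat > lw.py <<'E'
from h import *
from workcell import ctrl
import sys
n=sys.argv[1]
s=ctrl.read_state();print(s["time_s"],s["eef_pos"],s["ft_force"])
w=ctrl.read_camera("wrist");c=ctrl.read_camera("side")
pickle.dump((s,w,c),open(n+".pkl","wb"))
x,y,ww,h=map(int,sys.argv[2:6])
b=cv2.resize(c["pixels"][y:y+h,x:x+ww],None,fx=4,fy=4,interpolation=cv2.INTER_CUBIC)
cv2.imwrite(f"pics/{n}s.png",b);cv2.imwrite(f"pics/{n}w.png",w["pixels"])
E
python3 lw.py r1 260 100 90 90
```

```text
7.1667 [ 0.51793555 -0.30346357  0.09299235] [-0.77834258  0.63703281 -0.21202965]
```

View pics/r1s.png

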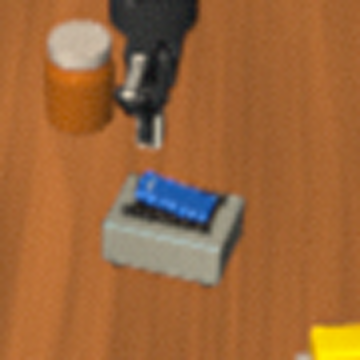

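View pics/r1w.png

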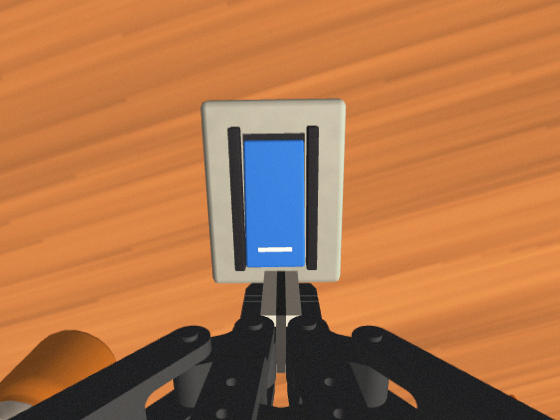

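```bash
python3 - <<'E'
from h import *
s,w,c=pickle.load(open("r1.pkl","rb"))
a=unproj(w,[(246,266),(304,266)],.073,s);b=unproj(w,[(245,138),(304,138)],.059,s)
print(a,b);m=(a.mean(0)+b.mean(0))/2;v=a.mean(0)-b.mean(0);print(m,np.linalg.norm(v),np.degrees(np.arctan2(v[1],v[0])), m+v/np.linalg.norm(v)*.024)
bx=unproj(w,[(203,102),(344,101),(340,281),(214,281)],.048,s);print(bx,bx.mean(0))
E
```

```text
[[ 0.52116882 -0.32324585  0.073     ]
 [ 0.53001975 -0.2932225   0.073     ]] [[ 0.45725397 -0.30443272  0.059     ]
 [ 0.46598332 -0.27475462  0.059     ]]
[ 0.49360646 -0.29891392  0.066     ] 0.06809075187095562 -16.244473280129238 [ 0.51615601 -0.30548415  0.07093459]
[[ 0.43319235 -0.3215159   0.048     ]
 [ 0.45415222 -0.24839519  0.048     ]
 [ 0.55726214 -0.27589928  0.048     ]
 [ 0.53515365 -0.35085293  0.048     ]] [ 0.49494009 -0.29916582  0.048     ]
```

Call:
apply_moves --pt "-1 0 -15 0 0 0" --pt "-2 0 -30 0 0 0" --pt "-2 0 -42 0 0 0" --pt "-2 0 -47 0 0 0" --pt "-2 0 -50 0 0 0" --pt "-2 0 -53 0 0 0" --pt "-2 0 -56 0 0 0" --pt "-2 0 -56 0 0 0"

```text
time_s: 7.93
eef_pos: [0.5184, -0.3047, 0.0403]
tool_rot: [-1.0, 89.9, -17.3]
ft_force: [1.2, 0.9, 2.2]
grip_width: -0.0003
```

```bash
python3 lw.py r2 260 100 90 90
```

```text
7.9333 [ 0.51839624 -0.30466969  0.04029165] [1.19881519 0.86648195 2.15675513]
```

View pics/r2s.png

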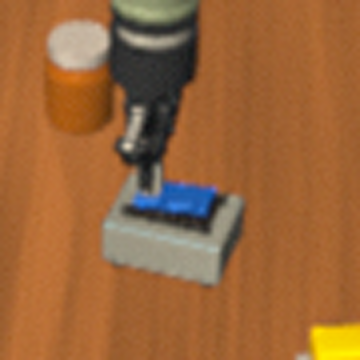

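View pics/r2w.png

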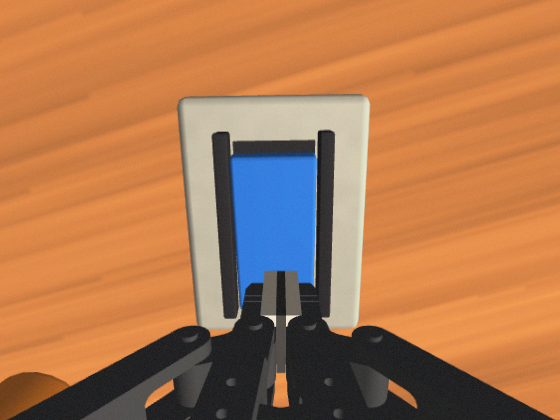

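Call:
apply_moves --pt "0 0 -2 0 0 0" --pt "0 0 -4 0 0 0" --pt "0 0 -4 0 0 0"

```text
time_s: 8.28
eef_pos: [0.5185, -0.3053, 0.0385]
tool_rot: [-10.9, 89.9, -27.2]
ft_force: [-1.8, 4.4, 14.3]
grip_width: 0.0002
```

Call:
apply_moves --pt "0 0 -2 0 0 0" --pt "0 0 -4 0 0 0" --pt "0 0 -4 0 0 0"

```text
time_s: 8.53
eef_pos: [0.5187, -0.3054, 0.0379]
tool_rot: [-18.1, 89.9, -34.4]
ft_force: [-7.8, 9.2, 31.4]
grip_width: 0.0
```

Call:
apply_moves --pt "0 0 8 0 0 0" --pt "0 0 35 0 0 0" --pt "0 0 65 0 0 0" --pt "0 0 90 0 0 0" --pt "0 0 90 0 0 0"

```text
time_s: 8.95
eef_pos: [0.5203, -0.3081, 0.1279]
tool_rot: [-28.0, 89.3, -44.3]
ft_force: [0.9, -0.7, 1.1]
grip_width: -0.0003
```

```bash
python3 lw.py r3 260 100 90 90
```

```text
8.95 [ 0.5203462  -0.30808458  0.127865  ] [ 0.89668175 -0.71590535  1.12307098]
```

View pics/r3s.png

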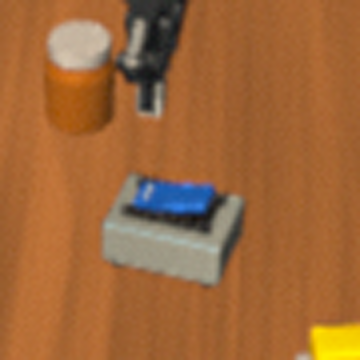

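View pics/r3w.png

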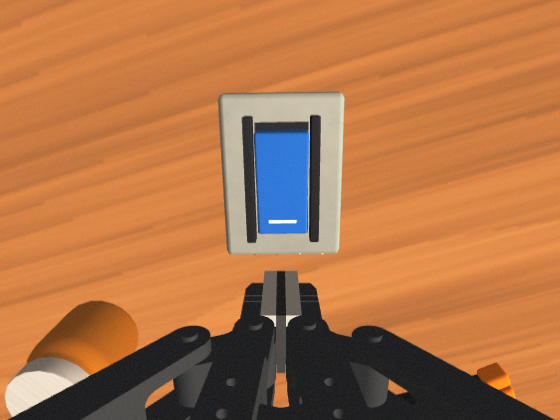

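```bash
python3 - <<'E'
from h import *
for n in("r1","r3"):
  s,w,c=pickle.load(open(n+".pkl","rb"))
  yaw=np.radians(-16.3);ax=np.array([np.cos(yaw),np.sin(yaw)]);nn=np.array([-ax[1],ax[0]])
  for t in(.2,0,-.1,-.2):
    P=[[*(np.array([.4945,-.299])+ax*(x*np.cos(t)-.006*np.sin(t))+nn*y),.060+.006*np.cos(t)+x*np.sin(t)] for x in(.034,-.034) for y in(-.016,.016)]
    print(n,t,"wrist",proj(w,P,s).round(0).tolist(),"side",((proj(c,P)-[260,100])*4).round().tolist())
  cv2.imwrite(f"pics/{n}z.png",cv2.resize(c["pixels"][135:175,280:330],None,fx=12,fy=12,interpolation=cv2.INTER_CUBIC))
E
```

```text
r1 0.2 wrist [[246.0, 265.0], [305.0, 265.0], [244.0, 137.0], [305.0, 137.0]] side [[147.0, 168.0], [135.0, 189.0], [217.0, 197.0], [206.0, 218.0]]
r1 0 wrist [[247.0, 264.0], [304.0, 263.0], [243.0, 140.0], [306.0, 140.0]] side [[145.0, 174.0], [133.0, 195.0], [217.0, 190.0], [206.0, 212.0]]
r1 -0.1 wrist [[247.0, 262.0], [304.0, 262.0], [243.0, 142.0], [307.0, 142.0]] side [[144.0, 177.0], [132.0, 198.0], [217.0, 187.0], [205.0, 209.0]]
r1 -0.2 wrist [[248.0, 260.0], [303.0, 259.0], [242.0, 145.0], [307.0, 145.0]] side [[144.0, 180.0], [132.0, 201.0], [216.0, 184.0], [204.0, 205.0]]
r3 0.2 wrist [[257.0, 236.0], [308.0, 236.0], [256.0, 125.0], [309.0, 125.0]] side [[147.0, 168.0], [135.0, 189.0], [217.0, 197.0], [206.0, 218.0]]
r3 0 wrist [[258.0, 235.0], [307.0, 235.0], [256.0, 127.0], [310.0, 127.0]] side [[145.0, 174.0], [133.0, 195.0], [217.0, 190.0], [206.0, 212.0]]
r3 -0.1 wrist [[258.0, 234.0], [307.0, 234.0], [255.0, 129.0], [310.0, 129.0]] side [[144.0, 177.0], [132.0, 198.0], [217.0, 187.0], [205.0, 209.0]]
r3 -0.2 wrist [[258.0, 232.0], [307.0, 232.0], [255.0, 131.0], [310.0, 131.0]] side [[144.0, 180.0], [132.0, 201.0], [216.0, 184.0], [204.0, 205.0]]
```

View pics/r1z.png

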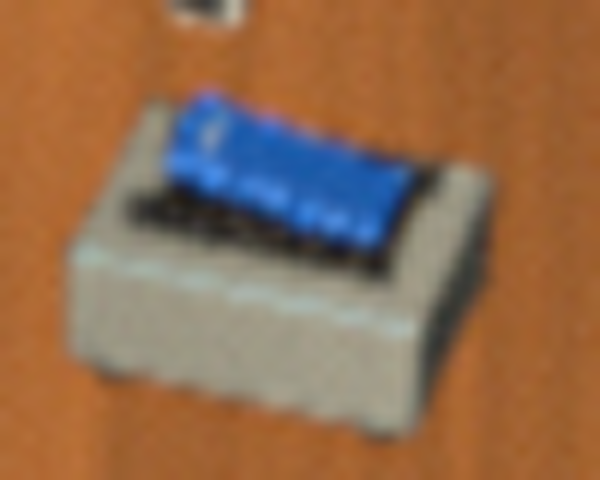

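View pics/r3z.png

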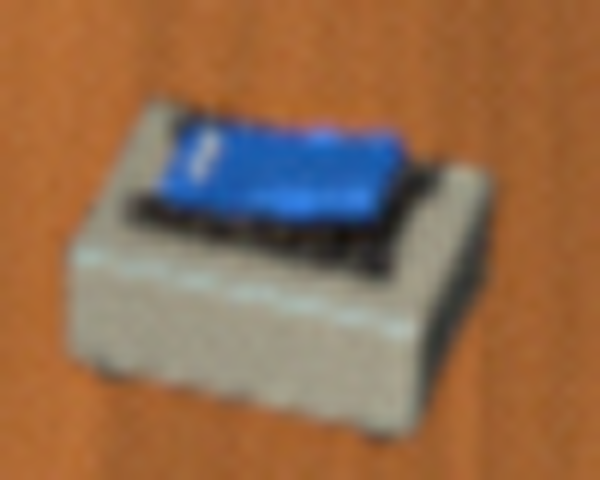

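Call:
apply_moves --pt "1 39 5 0 0 0" --pt "1 78 10 0 0 0" --pt "2 117 10 0 0 0" --pt "3 156 10 0 0 0" --pt "3 195 10 0 0 0" --pt "4 234 10 0 0 0" --pt "5 273 10 0 0 0" --pt "5 312 10 0 0 0" --pt "6 351 10 0 0 0" --pt "6 390 10 0 0 0"

```text
time_s: 9.88
eef_pos: [0.5212, 0.0868, 0.1292]
tool_rot: [-153.6, 89.8, -169.9]
ft_force: [1.0, 0.3, -0.1]
grip_width: 0.0001
```

```bash
python3 - <<'E'
from h import *
s,d=pickle.load(open("c0.pkl","rb"))
print(unproj(d["top"],[(119,201)],0.02),unproj(d["top"],[(102,191)],.15))
E
```

```text
[[0.6090699  0.49947493 0.02      ]] [[0.61481141 0.49990282 0.15      ]]
```

Call:
apply_moves --pt "1 39 0 0 0 0" --pt "2 78 0 0 0 0" --pt "3 117 0 0 0 0" --pt "4 156 0 0 0 0" --pt "5 195 -5 0 0 0" --pt "5 225 -15 0 0 0" --pt "5 234 -25 0 0 0" --pt "5 234 -25 0 0 0" --pt "5 234 -25 0 0 0" --pt "5 234 -25 0 0 0"

```text
time_s: 10.72
eef_pos: [0.5277, 0.3175, 0.1054]
tool_rot: [-120.3, 89.8, -136.7]
ft_force: [0.6, -0.3, 0.5]
grip_width: -0.0002
```

```bash
python3 lw.py b1 240 230 100 100
```

```text
10.7167 [0.5277238  0.31750097 0.10536256] [ 0.57988491 -0.34365603  0.52086602]
```

View pics/b1s.png

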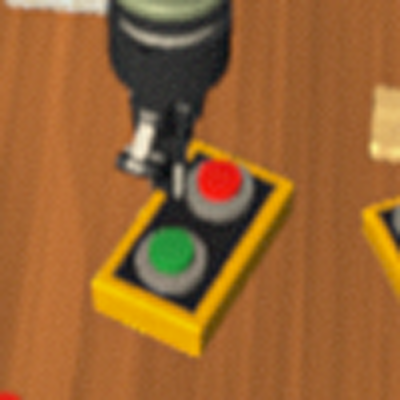

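View pics/b1w.png

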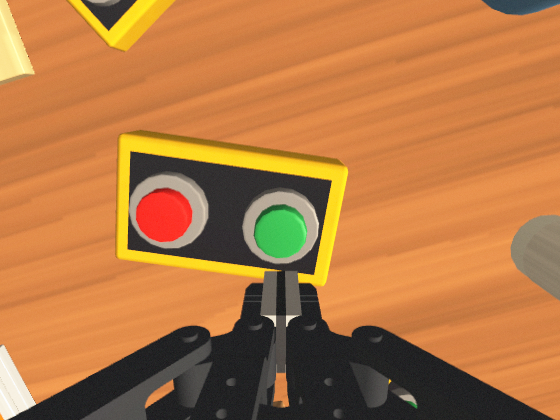

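```bash
python3 - <<'E'
from h import *
s,w,c=pickle.load(open("b1.pkl","rb"))
print(unproj(w,[(280,233),(163,215)],.059,s))
print(unproj(c,[(240+171/4-.4,230+247/4-.4)],.059))
E
```

```text
[[0.52682983 0.31787153 0.059     ]
 [0.4965131  0.25457189 0.059     ]]
[[0.52748247 0.31527875 0.059     ]]
```

Call:
apply_moves --pt "0 -1 -20 0 0 0" --pt "0 -1 -40 0 0 0" --pt "0 -1 -58 0 0 0" --pt "0 -1 -66 0 0 0" --pt "0 -1 -70 0 0 0" --pt "0 -1 -73 0 0 0" --pt "0 -1 -76 0 0 0" --pt "0 -1 -79 0 0 0" --pt "0 -1 -79 0 0 0"

```text
time_s: 11.57
eef_pos: [0.5292, 0.318, 0.0319]
tool_rot: [-19.9, 89.9, -36.1]
ft_force: [-7.8, -6.1, 18.8]
grip_width: -0.0002
```

```bash
python3 lw.py b2 240 230 100 100
```

```text
11.5667 [0.52919049 0.31803183 0.03190735] [-7.79819064 -6.1429801  18.83413964]
```

View pics/b2s.png

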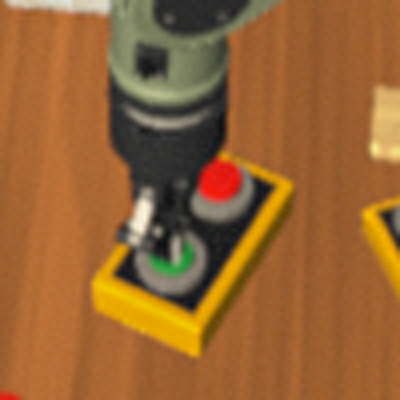

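View pics/b2w.png

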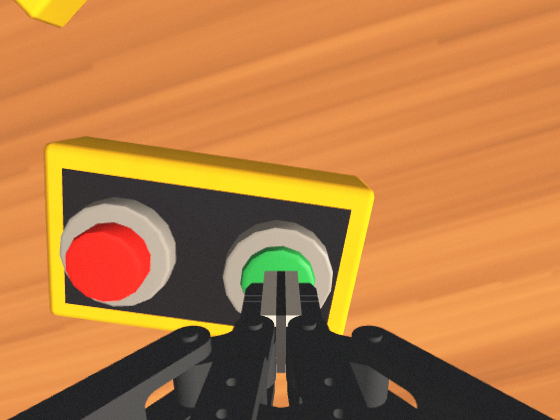

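```bash
python3 - <<'E'
from h import *
s,w,c=pickle.load(open("b2.pkl","rb"))
cv2.imwrite("pics/b2z.png",cv2.resize(c["pixels"][265:320,260:320],None,fx=12,fy=10,interpolation=cv2.INTER_CUBIC))
s,w,c=pickle.load(open("b1.pkl","rb"))
cv2.imwrite("pics/b1z.png",cv2.resize(c["pixels"][265:320,260:320],None,fx=12,fy=10,interpolation=cv2.INTER_CUBIC))
E
```

```text
(no output)
```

View pics/b2z.png

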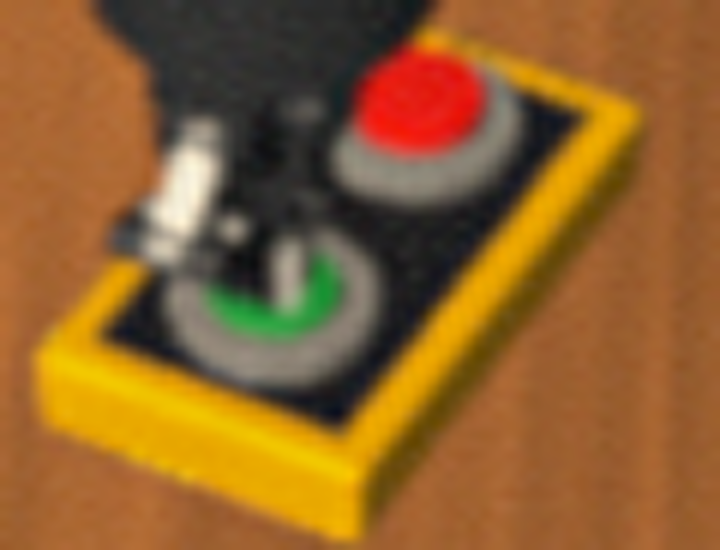

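View pics/b1z.png

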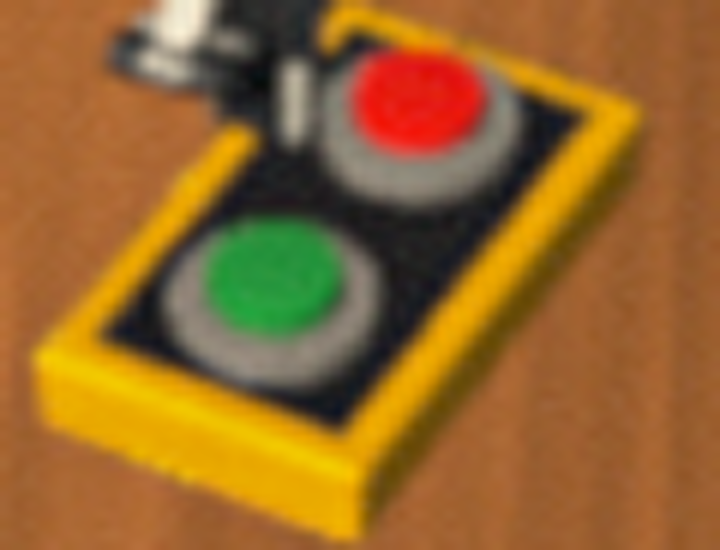

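Call:
apply_moves --pt "0 0 -1.5 0 0 0" --pt "0 0 -1.5 0 0 0"

```text
time_s: 11.83
eef_pos: [0.5293, 0.3181, 0.0318]
tool_rot: [-13.0, 89.9, -29.2]
ft_force: [-10.2, -6.7, 25.1]
grip_width: -0.0002
```

Call:
apply_moves --pt "0 0 5 0 0 0" --pt "0 0 15 0 0 0" --pt "0 0 40 0 0 0" --pt "0 0 75 0 0 0" --pt "-25 0 110 0 0 0" --pt "-60 0 130 0 0 0" --pt "-100 0 140 0 0 0" --pt "-100 0 140 0 0 0" --pt "-100 0 140 0 0 0"

```text
time_s: 12.58
eef_pos: [0.4273, 0.3192, 0.1676]
tool_rot: [48.5, 89.8, 32.3]
ft_force: [0.0, -0.7, -0.1]
grip_width: 0.0001
```

```bash
python3 lw.py e1 220 120 140 150; python3 - <<'E'
from h import *
from workcell import ctrl
s,w,c=pickle.load(open("e1.pkl","rb"))
cv2.imwrite("pics/e1.png",c["pixels"])
cv2.imwrite("pics/e1z.png",cv2.resize(c["pixels"][265:320,260:320],None,fx=12,fy=10,interpolation=cv2.INTER_CUBIC))
cv2.imwrite("pics/e1t.png",ctrl.read_camera("top")["pixels"])
E
```

```text
12.5833 [0.42725724 0.31919622 0.16764445] [ 0.04585021 -0.69055235 -0.1487726 ]
```

View pics/e1.png

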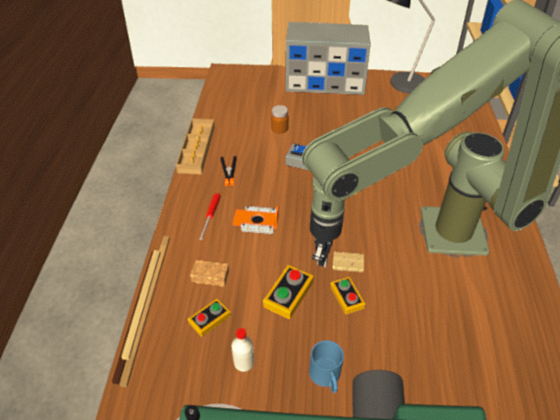

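View pics/e1z.png

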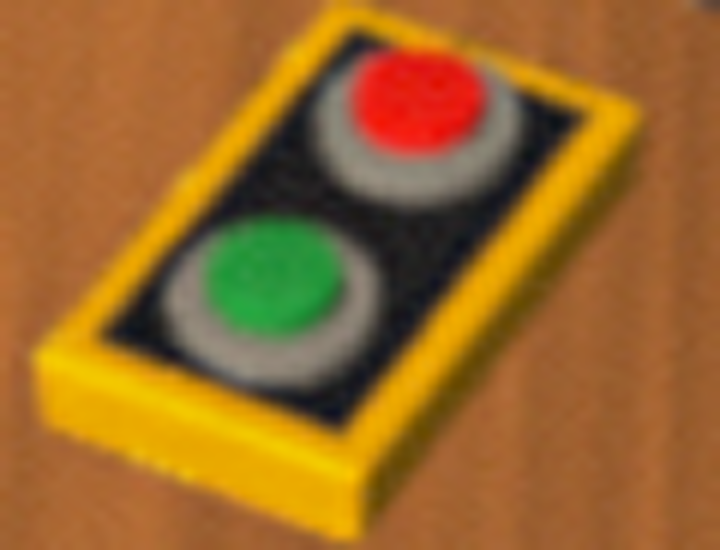

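View pics/e1t.png

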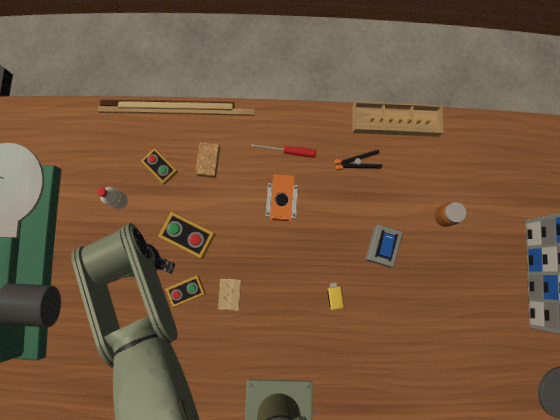

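Everything is where it should be: the gate is in, the rocker is on, the green button is back up, the red button is untouched, and the arm is clear.

```bash
python3 -c "
from workcell import ctrl
s=ctrl.read_state();print(s['time_s'],s['qd'].round(1),s['ft_force']);print(ctrl.sign_off())"
```

```text
12.7333 [-0.4  1.2 -0.3 -0.1  0.3  0. ] [-1.02166187 -0.1172642   0.53625538]
the job is handed in; nothing more can be done
None
```

I did the three steps in the required order with the fingers shut, and handed the job in at 12.7 s of the 45 s allowed. No verdict is reported.

- **Gate plate:** I pushed it in by its tab. At the stop the force rose to 20 N without further travel. Afterwards the side camera showed the hole over the black port and the far end of the plate at about 125 mm.
- **Rocker:** I pressed the marked half until it met its stop, at about 31 N. Both the wrist and side pictures match the fully-on tilt, and the grey box did not move visibly.
- **Start button:** I pressed it to the bottom, at about 25 N against the 5 N needed, and it was seen sunk in. After release it was back up.
- **Last pictures:** The red button is up, nothing else has moved visibly, and the arm is clear of everything. The force reading was about 1 N, which is the noise level.

**Fingertip reach:** The fingertips did not agree with the stated reach. In the camera pictures and by touch they stood about 25 mm behind the TCP, not 14 mm ahead of it. My first pass at the tab therefore went over the top of it without touching anything. I corrected for this from then on.

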